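# Stack the orange display tier on its base frame

## Task

Stack the orange tier of the tool display on the blue base frame, so that all four of its corner posts stand fully down in the four corner cups. Lower it in, do not drop it, then let go; leave the green tier, which is too short for this base, and the jar where they stand.

Things in the scene. Friction and masses are not known exactly. Their poses are not given: they have to be found in the camera images.
- base: Blue steel frame fixed on the table: dark floor 246 x 186 x 8 mm, a square flared cup at each corner (x = +-100, y = +-70 mm), 40 mm wide inside, 54 at the mouth, cup floor 8 and rim 38 mm up; nothing in it is higher. Origin: centre of its underside; x long direction, z up. A tier fits either way round (half turn); seated, its origin is 8 mm above this one.
- tier: Loose orange tier, 216 x 156 mm, 0.4 to 0.8 kg, on four round corner posts, 16 mm thick, at x = +-100, y = +-70 mm; deck 60 to 72 mm up. Origin: centre between the feet, at their level; x long direction, z up. Black handle bar above the centre, along x: 110 long, 20 wide, 20 mm high, its centre 110 mm above the origin; its middle 80 mm is free beneath.
- green_tier: Green loose tier, a shorter model, 156 x 156 mm, posts at x = +-70 mm, y = +-70 mm, otherwise like the orange one: top of its handle bar 120 mm high. It does not fit the base. Origin: centre between its feet, at their level. Leave it alone.
- jar: Loose round jar with steel cap, 64 mm in diameter, 90 mm high, on the far side of the table. Origin: centre of its underside. Leave it alone.

How it is judged:
By the outcome, as a careful person would: the job done as asked, in the order asked, and still so for the second after the job is handed in, with the robot touching nothing.
It also fails if it takes over 42 s, if anything falls off the work surface, if the arm or the gripper's body presses on something with over 40 N, if the wrist force passes 120 N, or if a joint passes its speed limit or range.

## Robot

A 6-joint arm with a two-finger parallel gripper is mounted at the origin on the work surface. World frame = base frame: x ahead of the robot, y to its left, z up, the work surface at z = 0. Lengths are in mm, angles in rad, forces in N, time in s.
With the tool pointing down it reaches from about 275 to 750 mm from the base axis. Payload 10.2 kg.
Tool frame: the origin (TCP) lies midway between the tips of the shut fingers; the grasp point (between the pads) lies 19 mm behind it; z points along the fingers, y is the line along which they close (so a half turn about z gives the same grasp; the last joint's range is limited). The gripper opens to 85 mm and grips with 20 to 120 N. Pads are 22 mm wide; open, the fingers measure 114 mm over their backs; the gripper's body (76 mm by 85 mm) begins 54 mm behind the grasp point. The pads swing forward as they close: fully open they stand 13 mm farther back than shut.
Start: joints at [1.046, 0.313, 1.498, -0, 1.331, -0.223], TCP at [156.063, 501.274, 231.294] pointing down, gripper open.
Joint ranges: [-2.94, 2.94], [-0.97, 2.17], [0.19, 2.56], [-1.23, 4.37], [0.02, 3.11], [-2.88, 2.88]. Speed limits (rad/s): [2.39, 2.39, 3.01, 3.14, 3.14, 3.14].

## Interface

Orientations are given as a unit quaternion [w, x, y, z].
In Python, from rig import sense, capture, finish_job, find_in, place_of gives the robot as it stands. The module is installed in compiled form; this text tells all that it offers.
- The arm moves only by the shell command python3 -m jog 'ROWS' [FORCE]. ROWS is JSON, a list of rows, each an object of numbers: "tx", "ty", "tz": the shift along the tool's x, y, z in mm; "ax", "ay", "az": the turn, a rotation vector about the tool's x, y, z in rad; "jaw": the closure, from -1 (fully open) to 1 (shut), so that 0 is half open. In form: [{"tx": .., "ty": .., "tz": .., "ax": .., "ay": .., "az": .., "jaw": ..}, ...]. A call has 1 to 5 rows; each row shifts and turns the commanded pose from where the row before left it, along the tool's axes as they then stand; what a row does not reach is not made up. A row lasts 1/8 s, in which the tool goes at most 62.5 mm and 10.7 degrees, less where a joint would pass 70% of its speed; a pose out of reach is approached as far as the arm can. A call with a gripper value outside its range is refused whole. The fingers move at their own pace and stop on an object; FORCE is the grip in N (left out, the last holds). Time passes only in rows, so rows that do not move let the fingers close. It gives the time, the measured TCP pose, the force, the opening and the grip force at its end, in the units of the state.
- sense(): the state, without advancing time (a new reading comes with each control period).
- capture(name): name is "scene" or "top" or "wrist"; returns a dict with "color" (420x560x3 uint8, red, green, blue), "depth" (420x560 float32, mm along the optical axis (not along the pixel's ray), 0 where there is no reading), "fx", "fy", "cx", "cy" (pixels), "camera_from_world" (4x4, takes a point from world to camera coordinates); the wrist camera has in their place "mount" (4x4, takes a point from camera to tool coordinates, whose origin is the TCP and whose axes are the flange's). Camera axes: x right, y up, looking along -z (the intrinsics and any distortion apply to the point x, -y, -z); pixel columns grow to the right and rows downward; lengths in mm; the calibration is good to about 2 mm. A picture is of the moment at which its call begins: read the wrist's pose just before it.
- finish_job(): hands the job in; it is judged then, once.
Trained networks look in the newest picture that a camera, given by its name, has taken for a name from the list of things; names that differ only in an ending like _2 or _b are one class to them, and where a whole thing is asked for, a point or a joint stands for the part that bears it (a point fixed in the world has none). Each returns a list of dicts, best first, with "conf" (0 to 1); they miss things now and then, are a little off and sometimes report something else, mostly with a low value. They report only what shows in the picture. A call takes as long as a camera call.
- find_in(query, camera): "centre" ([column, row] in pixels, amid what is visible of it).
- place_of(query, camera): "centre" ([column, row] in pixels: a listed point, or the origin of a listed thing).
The state is a dict: "time_s": time; "joints": joint angles; "dq": joint speeds; "tau": joint torques, N m; "eef_pos": TCP position; "ee_rot": TCP orientation; "force": force on the tool from outside, world axes, zero at the start; "wrist_torque": the same for the moment, N m; "grip_width": opening from 0.0 (shut) to 1.0 (fully open); "grip_force": force on a finger pad.
Only numpy, scipy, OpenCV 4.12 (cv2) and the standard library are available. Lean on these libraries where they do the work, as an engineer would, in place of code of your own. Each camera call takes 0.05 s, during which the arm holds its last target. There are 200 camera calls.

## Working session

There is one attempt and no reset: what is moved stays moved. The work goes in short steps, Python scripts to look and compute and a shell command to move; the robot and the scene stay as the last step left them, time stands still between calls to the robot, and variables do not carry over. Pictures are saved under pics/ and viewed, at most 10 in all, crops included, and the job is handed in when it is done.

```bash
mkdir -p pics
cat > h.py <<'E'
import numpy as np, cv2
from rig import *
def cloud(c):
    d=c["depth"];v,u=np.mgrid[:d.shape[0],:d.shape[1]]
    P=np.stack([(u-c["cx"])/c["fx"]*d,-(v-c["cy"])/c["fy"]*d,-d],-1)
    M=np.linalg.inv(c["camera_from_world"])
    W=P@M[:3,:3].T+M[:3,3]; W[d==0]=np.nan
    return W
def save(c,n): cv2.imwrite("pics/"+n+".png",cv2.cvtColor(c["color"],cv2.COLOR_RGB2BGR))
E
python3 - <<'E'
from h import *
for n in("scene","top"):
    c=capture(n);save(c,n+"1");np.save(n+"1.npy",c,allow_pickle=True)
    W=cloud(c)
    for q in("base","tier","green_tier","jar"):
        for f in(find_in,place_of):
            r=f(q,n)
            for x in r[:2]:
                u,v=map(int,np.round(x["centre"])); print(n,q,f.__name__,round(x["conf"],2),u,v,W[min(v,419),min(u,559)].round())
s=sense();print(s["time_s"],s["ee_rot"],s["force"])
E
```

```text
scene base call 0.74 346 152 [572. 305.   8.]
scene base call 0.84 344 158 [588. 272.  14.]
scene tier call 0.83 126 262 [ 544. -288.   70.]
scene tier call 0.73 133 280 [ 526. -281.    0.]
scene green_tier call 0.97 250 183 [480.  57.   1.]
scene green_tier call 0.17 124 260 [ 539. -288.   70.]
scene green_tier call 0.96 253 201 [529.  17.  -0.]
scene jar call 0.59 286 302 [ 794. -177.   86.]
top base call 0.7 153 238 [570. 300.   6.]
top base call 0.69 158 235 [576. 288.  12.]
top tier call 0.81 417 261 [ 521. -269.  113.]
top tier call 0.57 405 263 [ 520. -256.   75.]
top green_tier call 0.6 274 253 [529.  20. 120.]
top green_tier call 0.56 275 256 [524.  18. 117.]
top jar call 0.7 356 153 [ 757. -154.   89.]
top jar call 0.82 351 160 [ 748. -146.   70.]
0.9 [-8.21093109e-06  1.50345906e-01  9.88633455e-01  3.45782762e-06] [ 0.56816798 -0.17471623 -0.56173949]
```

Run:
```python
from h import *
a=[np.load(n+"1.npy",allow_pickle=True).item() for n in("scene","top")]
cv2.imwrite("pics/both.png",cv2.resize(cv2.cvtColor(np.hstack([x["color"] for x in a]),cv2.COLOR_RGB2BGR),(800,300)))
for n,c in zip(("scene","top"),a):
    W=cloud(c);hsv=cv2.cvtColor(c["color"],cv2.COLOR_RGB2HSV);H,S,V=[hsv[...,i].astype(int) for i in range(3)]
    X,Y,Z=[W[...,i] for i in range(3)]
    def rect(m,l):
        m=m&np.isfinite(X); p=W[m]
        if len(p)<10: print(n,l,len(p));return
        r=cv2.minAreaRect(p[:,:2].astype(np.float32)); print(n,l,len(p),np.round(r[0],1),np.round(r[1],1),round(r[2],1),"z",np.median(p[:,2]).round(1), "hsv",np.median(hsv[m],0))
    near=lambda x,y,r:(np.hypot(X-x,Y-y)<r)
    rect(near(525,-280,150)&(H<22)&(S>120)&(Z>62)&(Z<82),"orange deck")
    rect(near(525,-280,100)&(Z>105)&(Z<130),"handle")
    rect(near(580,290,190)&(H>95)&(H<130)&(S>80)&(Z>28)&(Z<48),"base rim")
    rect(near(580,290,190)&(Z>28)&(Z<48),"base rim any")
    rect(near(580,290,150)&(Z>4)&(Z<14),"base floor")
    rect(near(525,20,120)&(Z>105)&(Z<130),"ghandle")
    rect(near(525,20,150)&(Z>62)&(Z<82),"gdeck")
```

```text
scene orange deck 3381 [ 526.9 -280.9] [153.8 216.5] 86.9 z 72.1 hsv [ 13. 255. 142.]
scene handle 815 [ 526.6 -280.7] [ 20.6 111.4] 87.1 z 119.9 hsv [98. 93. 15.]
scene base rim 1000 [571.3 296.4] [199.8 259.9] 83.8 z 35.2 hsv [108. 203.  74.]
scene base rim any 1264 [571.  296.6] [199.9 260.4] 83.9 z 35.3 hsv [108. 195.  74.]
scene base floor 2518 [577.8 296.2] [189.9 258.5] 84.0 z 9.2 hsv [107.  47.  46.]
scene ghandle 529 [539.2  13.4] [ 20.8 111.6] 77.1 z 119.4 hsv [90. 85. 13.]
scene gdeck 2406 [537.2  14.8] [157.7 159.5] 77.9 z 71.7 hsv [ 77. 131.  60.]
top orange deck 2383 [ 526.5 -278.8] [155.6 211.9] 86.9 z 71.1 hsv [ 14. 255. 143.]
top handle 643 [ 525.9 -278.5] [ 20. 109.] 86.9 z 118.6 hsv [110.  32.  16.]
top base rim 1509 [572.6 297.8] [199.1 258.9] 84.0 z 34.6 hsv [107. 213.  71.]
top base rim any 1935 [572.1 298.7] [201.2 260.3] 83.9 z 34.8 hsv [107. 207.  74.]
top base floor 6666 [576. 288.] [277.6 253.8] 9.7 z 7.6 hsv [105.  36.  50.]
top ghandle 533 [538.3  15.9] [ 20.1 109.4] 77.7 z 118.9 hsv [120.  19.  21.]
top gdeck 2214 [538.8  16. ] [156.6 156. ] 77.8 z 70.9 hsv [ 76. 105.  77.]
```

View pics/top1.png

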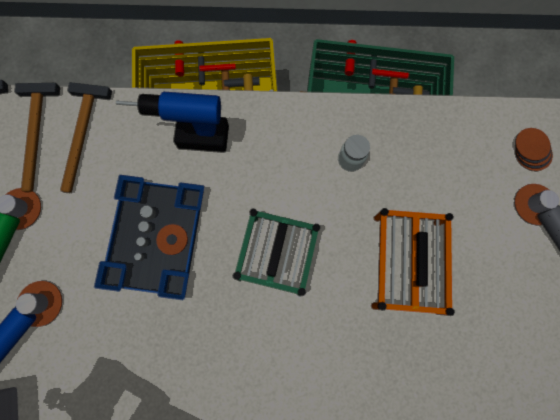

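View pics/scene1.png

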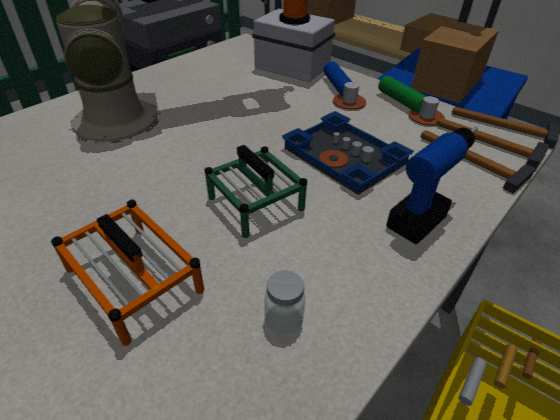

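The top view shows the blue base at about (152,237) with cups at (130,189), (189,197), (110,276) and (174,285). The green tier is at (277,252), the orange tier at (417,261) with its handle along world x, and the jar at (356,152). The scene view agrees: orange is at the lower left (127,268), green in the middle, and the base behind it. The depth fits put the tier at (526.5,-279.7) with a yaw of -3.0°, and the base at (572,297.3) with a yaw of -6.1°.

```bash
python3 -m jog '[{"az":-0.125,"jaw":-1},{"az":-0.125},{"tx":-12,"ty":-22},{"tx":-25,"ty":-46},{"tx":-25,"ty":-46}]' 40
python3 -m jog '[{"tx":-25,"ty":-46},{"tx":-25,"ty":-46},{"tx":-25,"ty":-46},{"tx":-25,"ty":-46},{"tx":-25,"ty":-46}]'
python3 -m jog '[{"tx":-25,"ty":-46},{"tx":-25,"ty":-46},{"tx":-25,"ty":-46},{"tx":-25,"ty":-46},{"tx":-25,"ty":-46}]'
python3 -m jog '[{"tx":-25,"ty":-46},{"tx":-25,"ty":-46},{"tx":-25,"ty":-46},{"tx":-12,"ty":-22},{}]'
cat >> h.py <<'E'
from scipy.spatial.transform import Rotation as R
def Rt(s): q=s["ee_rot"]; return R.from_quat([q[1],q[2],q[3],q[0]])
def go(x,y,z,yaw_y):
    "tool-frame shift to world TCP target and turn so tool y is at yaw_y (deg, mod 180)"
    s=sense();r=Rt(s);M=r.as_matrix();a=np.degrees(np.arctan2(M[1,1],M[0,1]))
    d=(yaw_y-a+90)%180-90
    print("pos",np.round(s["eef_pos"],1),"tool y",round(a,1),"tilt",M[:,2].round(3),"shift",(M.T@(np.array([x,y,z])-s["eef_pos"])).round(1),"az",round(-np.radians(d),3))
    return s,M
def wcloud():
    s=sense();c=capture("wrist");M=np.eye(4);M[:3,:3]=Rt(s).as_matrix();M[:3,3]=s["eef_pos"]
    c["camera_from_world"]=np.linalg.inv(M@c["mount"]);return c,cloud(c)
E
python3 - <<'E'
from h import *
go(526.5,-279.7,160,87)
c,W=wcloud();save(c,"w1")
Z=W[...,2];m=(Z>108)&(Z<126)&(np.hypot(W[...,0]-526,W[...,1]+280)<90)
p=W[m];print(len(p), p[:,2].mean() if len(p) else 0, cv2.minAreaRect(p[:,:2].astype(np.float32)) if len(p) else 0)
E
```

```text
pos [156.1 501.3 231.3] tool y 72.7 tilt [-0.  0. -1.] shift [-585.9 -635.5   71.3] az -0.249
0 0 0schema error: expected keys tx, ty, tz, ax, ay, az, jaw
schema error: expected keys tx, ty, tz, ax, ay, az, jaw
schema error: expected keys tx, ty, tz, ax, ay, az, jaw
schema error: expected keys tx, ty, tz, ax, ay, az, jaw
```

Every row has to carry all seven keys, so I'm retyping them in full.

```bash
python3 -m jog '[{"tx":0,"ty":0,"tz":0,"ax":0,"ay":0,"az":-0.125,"jaw":-1},{"tx":0,"ty":0,"tz":0,"ax":0,"ay":0,"az":-0.125,"jaw":-1},{"tx":-12,"ty":-22,"tz":0,"ax":0,"ay":0,"az":0,"jaw":-1},{"tx":-25,"ty":-46,"tz":0,"ax":0,"ay":0,"az":0,"jaw":-1},{"tx":-25,"ty":-46,"tz":0,"ax":0,"ay":0,"az":0,"jaw":-1}]' 40 &&
python3 -m jog '[{"tx":-25,"ty":-46,"tz":0,"ax":0,"ay":0,"az":0,"jaw":-1},{"tx":-25,"ty":-46,"tz":0,"ax":0,"ay":0,"az":0,"jaw":-1},{"tx":-25,"ty":-46,"tz":0,"ax":0,"ay":0,"az":0,"jaw":-1},{"tx":-25,"ty":-46,"tz":0,"ax":0,"ay":0,"az":0,"jaw":-1},{"tx":-25,"ty":-46,"tz":0,"ax":0,"ay":0,"az":0,"jaw":-1}]' &&
python3 -m jog '[{"tx":-25,"ty":-46,"tz":0,"ax":0,"ay":0,"az":0,"jaw":-1},{"tx":-25,"ty":-46,"tz":0,"ax":0,"ay":0,"az":0,"jaw":-1},{"tx":-25,"ty":-46,"tz":0,"ax":0,"ay":0,"az":0,"jaw":-1},{"tx":-25,"ty":-46,"tz":0,"ax":0,"ay":0,"az":0,"jaw":-1},{"tx":-25,"ty":-46,"tz":0,"ax":0,"ay":0,"az":0,"jaw":-1}]' &&
python3 -m jog '[{"tx":-25,"ty":-46,"tz":0,"ax":0,"ay":0,"az":0,"jaw":-1},{"tx":-25,"ty":-46,"tz":0,"ax":0,"ay":0,"az":0,"jaw":-1},{"tx":-25,"ty":-46,"tz":0,"ax":0,"ay":0,"az":0,"jaw":-1},{"tx":-12,"ty":-22,"tz":0,"ax":0,"ay":0,"az":0,"jaw":-1},{"tx":0,"ty":0,"tz":0,"ax":0,"ay":0,"az":0,"jaw":-1}]'
python3 - <<'E'
from h import *
go(526.5,-279.7,160,87)
c,W=wcloud();save(c,"w2")
Z=W[...,2];m=(Z>108)&(Z<126)&(np.hypot(W[...,0]-526,W[...,1]+280)<90)
p=W[m];print(len(p), p[:,2].mean() if len(p) else 0, cv2.minAreaRect(p[:,:2].astype(np.float32)) if len(p) else 0)
E
```

```text
time_s: 1.58
eef_pos: [212.4, 382.9, 231.2]
ee_rot: [0.0, 0.025, 1.0, 0.0]
force: [1.6, -0.3, -0.2]
grip_width: 1.0
grip_force: 0.0
time_s: 2.2
eef_pos: [325.5, 146.5, 231.6]
ee_rot: [0.0, 0.026, 1.0, 0.0]
force: [1.3, 0.9, 0.5]
grip_width: 0.997
grip_force: 0.0
time_s: 2.82
eef_pos: [438.5, -89.9, 231.4]
ee_rot: [0.0, 0.026, 1.0, -0.0]
force: [0.6, 0.8, 0.4]
grip_width: 0.996
grip_force: 0.0
time_s: 3.45
eef_pos: [516.6, -253.5, 230.5]
ee_rot: [-0.0, 0.027, 1.0, 0.0]
force: [-0.0, 1.1, 0.3]
grip_width: 1.001
grip_force: 0.0
pos [ 516.6 -253.5  230.5] tool y 86.9 tilt [-0.001  0.    -1.   ] shift [-11.3 -25.6  70.5] az -0.001
3975 118.48809575930258 ((524.9401245117188, -280.67010498046875), (20.244525909423828, 109.55552673339844), 86.98815155029297)
```

```bash
python3 -m jog '[{"tx":-11,"ty":-26,"tz":0,"ax":0,"ay":0,"az":0,"jaw":-1},{"tx":0,"ty":0,"tz":40,"ax":0,"ay":0,"az":0,"jaw":-1},{"tx":0,"ty":0,"tz":35,"ax":0,"ay":0,"az":0,"jaw":-1},{"tx":0,"ty":0,"tz":20,"ax":0,"ay":0,"az":0,"jaw":-1},{"tx":0,"ty":0,"tz":20,"ax":0,"ay":0,"az":0,"jaw":-1}]' &&
python3 -m jog '[{"tx":0,"ty":0,"tz":12,"ax":0,"ay":0,"az":0,"jaw":-1},{"tx":0,"ty":0,"tz":10,"ax":0,"ay":0,"az":0,"jaw":-1},{"tx":0,"ty":0,"tz":0,"ax":0,"ay":0,"az":0,"jaw":-1}]'
python3 - <<'E'
from h import *
go(526,-280.2,92,87)
E
```

```text
time_s: 4.12
eef_pos: [526.0, -277.7, 116.0]
ee_rot: [0.0, 0.025, 1.0, 0.0]
force: [0.2, -0.3, 0.0]
grip_width: 1.001
grip_force: 0.0
time_s: 4.5
eef_pos: [526.1, -278.6, 94.1]
ee_rot: [-0.0, 0.026, 1.0, 0.0]
force: [-0.6, -0.5, -0.4]
grip_width: 1.002
grip_force: 0.0
pos [ 526.1 -278.6   94.1] tool y 87.0 tilt [-0.  0. -1.] shift [-0.  -1.6  2.1] az 0.001
```

Next I correct the small offset, close the jaws with 70 N and check the grip.

```bash
python3 -m jog '[{"tx":0,"ty":-1.5,"tz":2,"ax":0,"ay":0,"az":0,"jaw":-1},{"tx":0,"ty":0,"tz":0,"ax":0,"ay":0,"az":0,"jaw":1},{"tx":0,"ty":0,"tz":0,"ax":0,"ay":0,"az":0,"jaw":1},{"tx":0,"ty":0,"tz":0,"ax":0,"ay":0,"az":0,"jaw":1},{"tx":0,"ty":0,"tz":0,"ax":0,"ay":0,"az":0,"jaw":1}]' 70 &&
python3 -m jog '[{"tx":0,"ty":0,"tz":0,"ax":0,"ay":0,"az":0,"jaw":1},{"tx":0,"ty":0,"tz":0,"ax":0,"ay":0,"az":0,"jaw":1},{"tx":0,"ty":0,"tz":0,"ax":0,"ay":0,"az":0,"jaw":1}]'
```

```text
time_s: 5.12
eef_pos: [526.2, -280.2, 92.6]
ee_rot: [0.0, 0.026, 1.0, 0.0]
force: [-0.0, 2.2, 2.8]
grip_width: 0.218
grip_force: 69.4
time_s: 5.5
eef_pos: [526.2, -280.3, 92.5]
ee_rot: [0.0, 0.026, 1.0, 0.0]
force: [-1.1, 3.7, 5.7]
grip_width: 0.221
grip_force: 69.7
```

```bash
python3 -m jog '[{"tx":0,"ty":0,"tz":-5,"ax":0,"ay":0,"az":0,"jaw":1},{"tx":0,"ty":0,"tz":-10,"ax":0,"ay":0,"az":0,"jaw":1},{"tx":0,"ty":0,"tz":-20,"ax":0,"ay":0,"az":0,"jaw":1},{"tx":0,"ty":0,"tz":-25,"ax":0,"ay":0,"az":0,"jaw":1},{"tx":0,"ty":0,"tz":-25,"ax":0,"ay":0,"az":0,"jaw":1}]' &&
python3 -m jog '[{"tx":0,"ty":0,"tz":-25,"ax":0,"ay":0,"az":0,"jaw":1},{"tx":0,"ty":0,"tz":-25,"ax":0,"ay":0,"az":0,"jaw":1},{"tx":0,"ty":0,"tz":-20,"ax":0,"ay":0,"az":0,"jaw":1},{"tx":0,"ty":0,"tz":-10,"ax":0,"ay":0,"az":0,"jaw":1},{"tx":0,"ty":0,"tz":0,"ax":0,"ay":0,"az":0,"jaw":1}]'
python3 - <<'E'
from h import *
go(572,297.3,258,83.9)
c=capture("scene");save(c,"s2");W=cloud(c)
hsv=cv2.cvtColor(c["color"],cv2.COLOR_RGB2HSV)
m=(hsv[...,0]<22)&(hsv[...,1]>120)&(np.hypot(W[...,0]-526,W[...,1]+280)<150)&(W[...,2]>130)
p=W[m];print(len(p),np.nanpercentile(p[:,2],[1,50,99]))
t=p[p[:,2]>np.nanmedian(p[:,2])-10];print(cv2.minAreaRect(t[:,:2].astype(np.float32)))
A=np.c_[t[:,:2]-t[:,:2].mean(0),np.ones(len(t))];print(np.linalg.lstsq(A,t[:,2],rcond=None)[0])
E
```

```text
time_s: 6.12
eef_pos: [525.8, -280.4, 178.0]
ee_rot: [-0.0, 0.026, 1.0, 0.0]
force: [0.2, 0.2, -6.4]
grip_width: 0.219
grip_force: 68.9
time_s: 6.75
eef_pos: [526.1, -280.5, 257.4]
ee_rot: [0.0, 0.026, 1.0, -0.0]
force: [0.4, -0.3, -7.5]
grip_width: 0.221
grip_force: 69.1
pos [ 526.1 -280.5  257.4] tool y 87.0 tilt [ 0. -0. -1.] shift [-15.9 579.4  -0.8] az 0.055
6176 [170.3673712  236.57954485 418.46477041]
((526.8919067382812, -281.3404541015625), (154.3416290283203, 216.6204376220703), 86.95894622802734)
[-1.43054464e-02  2.15777028e-02  2.45998321e+02]
```

View pics/s2.png

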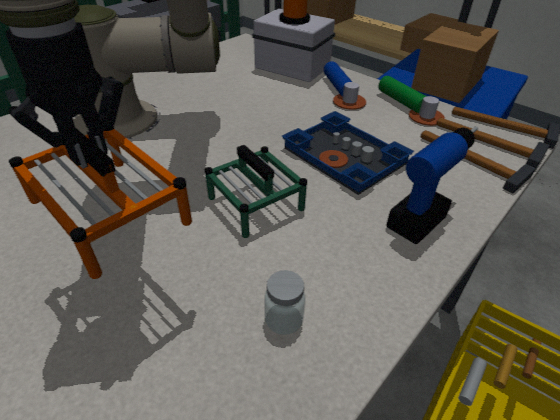

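The orange tier hangs level in the gripper at about (100,190), with its feet about 165 mm up. The green tier (255,185), jar (285,303) and base (345,150) haven't moved. Next I carry it across to the base, turning 0.055 rad on the way.

```bash
python3 -m jog '[{"tx":0,"ty":0,"tz":0,"ax":0,"ay":0,"az":0.055,"jaw":1},{"tx":1,"ty":15,"tz":0,"ax":0,"ay":0,"az":0,"jaw":1},{"tx":1,"ty":30,"tz":0,"ax":0,"ay":0,"az":0,"jaw":1},{"tx":1,"ty":40,"tz":0,"ax":0,"ay":0,"az":0,"jaw":1},{"tx":1,"ty":45,"tz":0,"ax":0,"ay":0,"az":0,"jaw":1}]' &&
python3 -m jog '[{"tx":1,"ty":45,"tz":0,"ax":0,"ay":0,"az":0,"jaw":1},{"tx":1,"ty":45,"tz":0,"ax":0,"ay":0,"az":0,"jaw":1},{"tx":1,"ty":45,"tz":0,"ax":0,"ay":0,"az":0,"jaw":1},{"tx":1,"ty":45,"tz":0,"ax":0,"ay":0,"az":0,"jaw":1},{"tx":1,"ty":45,"tz":0,"ax":0,"ay":0,"az":0,"jaw":1}]' &&
python3 -m jog '[{"tx":1,"ty":45,"tz":0,"ax":0,"ay":0,"az":0,"jaw":1},{"tx":1,"ty":45,"tz":0,"ax":0,"ay":0,"az":0,"jaw":1},{"tx":1,"ty":45,"tz":0,"ax":0,"ay":0,"az":0,"jaw":1},{"tx":1,"ty":40,"tz":0,"ax":0,"ay":0,"az":0,"jaw":1},{"tx":1,"ty":25,"tz":0,"ax":0,"ay":0,"az":0,"jaw":1}]' &&
python3 -m jog '[{"tx":1,"ty":15,"tz":0,"ax":0,"ay":0,"az":0,"jaw":1},{"tx":1,"ty":8,"tz":0,"ax":0,"ay":0,"az":0,"jaw":1},{"tx":0,"ty":0,"tz":0,"ax":0,"ay":0,"az":0,"jaw":1},{"tx":0,"ty":0,"tz":0,"ax":0,"ay":0,"az":0,"jaw":1}]'
python3 - <<'E'
from h import *
go(571.3,296.8,258,83.9)
E
```

```text
time_s: 7.42
eef_pos: [535.6, -148.8, 256.7]
ee_rot: [-0.001, 0.053, 0.999, 0.0]
force: [1.1, 1.0, -6.5]
grip_width: 0.222
grip_force: 69.1
time_s: 8.05
eef_pos: [554.3, 75.8, 256.8]
ee_rot: [-0.0, 0.053, 0.999, 0.0]
force: [0.4, -0.5, -6.9]
grip_width: 0.219
grip_force: 69.1
time_s: 8.68
eef_pos: [570.2, 275.5, 256.4]
ee_rot: [-0.001, 0.052, 0.999, -0.0]
force: [-0.2, -0.4, -7.4]
grip_width: 0.221
grip_force: 69.3
time_s: 9.18
eef_pos: [571.9, 295.2, 257.4]
ee_rot: [-0.0, 0.054, 0.999, -0.0]
force: [0.1, -0.3, -7.2]
grip_width: 0.222
grip_force: 69.3
pos [571.9 295.2 257.4] tool y 83.8 tilt [-0. -0. -1.] shift [ 0.8  1.5 -0.6] az -0.001
```

```bash
python3 -m jog '[{"tx":0.8,"ty":1.5,"tz":10,"ax":0,"ay":0,"az":0,"jaw":1},{"tx":0,"ty":0,"tz":20,"ax":0,"ay":0,"az":0,"jaw":1},{"tx":0,"ty":0,"tz":25,"ax":0,"ay":0,"az":0,"jaw":1},{"tx":0,"ty":0,"tz":25,"ax":0,"ay":0,"az":0,"jaw":1},{"tx":0,"ty":0,"tz":20,"ax":0,"ay":0,"az":0,"jaw":1}]' &&
python3 -m jog '[{"tx":0,"ty":0,"tz":10,"ax":0,"ay":0,"az":0,"jaw":1},{"tx":0,"ty":0,"tz":5,"ax":0,"ay":0,"az":0,"jaw":1},{"tx":0,"ty":0,"tz":0,"ax":0,"ay":0,"az":0,"jaw":1}]'
python3 - <<'E'
from h import *
go(571.3,296.8,142,83.9)
for n in("scene","top"):
    c=capture(n);save(c,n+"3");W=cloud(c)
    hsv=cv2.cvtColor(c["color"],cv2.COLOR_RGB2HSV)
    m=(hsv[...,0]<22)&(hsv[...,1]>120)&(np.hypot(W[...,0]-572,W[...,1]-297)<150)&(W[...,2]>105)&(W[...,2]<135)
    b=(hsv[...,0]>95)&(hsv[...,0]<130)&(hsv[...,1]>80)&(np.hypot(W[...,0]-572,W[...,1]-297)<190)&(W[...,2]>28)&(W[...,2]<48)
    for k in(m,b): print(n,k.sum(),cv2.minAreaRect(W[k][:,:2].astype(np.float32)))
i=np.load("scene1.npy",allow_pickle=True)
c=cv2.imread("pics/scene3.png")[40:290,200:520];t=cv2.imread("pics/top3.png")[150:320,70:230]
cv2.imwrite("pics/c3.png",np.hstack([cv2.resize(c,(480,375)),cv2.resize(t,(320,375))]))
E
```

```text
time_s: 9.8
eef_pos: [570.7, 297.1, 155.5]
ee_rot: [-0.001, 0.054, 0.999, -0.0]
force: [-0.1, -0.2, -6.8]
grip_width: 0.223
grip_force: 69.2
time_s: 10.18
eef_pos: [571.3, 297.6, 142.6]
ee_rot: [0.0, 0.053, 0.999, 0.0]
force: [-0.6, -0.6, -7.1]
grip_width: 0.217
grip_force: 69.1
pos [571.3 297.6 142.6] tool y 83.9 tilt [ 0.  0. -1.] shift [-0.1 -0.7  0.6] az -0.0
scene 1781 ((572.2020874023438, 296.271728515625), (158.101806640625, 215.6344757080078), 83.76033020019531)
scene 755 ((572.021484375, 296.0545959472656), (200.7528533935547, 259.9053649902344), 83.70927429199219)
top 1602 ((570.4855346679688, 281.2451477050781), (122.99606323242188, 212.28221130371094), 83.77935791015625)
top 565 ((570.3410034179688, 280.00885009765625), (162.74270629882812, 258.1941833496094), 83.87588500976562)
```

View pics/c3.png

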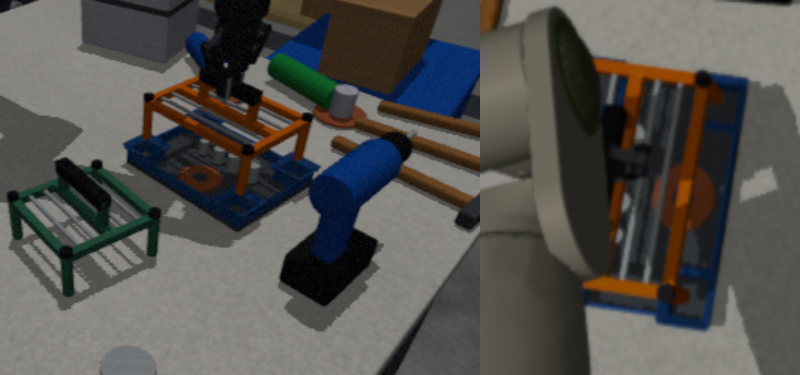

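The tier hangs just above the base. In the scene crop its posts at about (148,130), (243,185) and (305,150) stand over the cups, and the two fits agree to about 0.3 mm and 0.1°. Now I lower it slowly, watching the force.

```bash
python3 -m jog '[{"tx":0,"ty":0,"tz":5,"ax":0,"ay":0,"az":0,"jaw":1},{"tx":0,"ty":0,"tz":7,"ax":0,"ay":0,"az":0,"jaw":1},{"tx":0,"ty":0,"tz":7,"ax":0,"ay":0,"az":0,"jaw":1},{"tx":0,"ty":0,"tz":5,"ax":0,"ay":0,"az":0,"jaw":1},{"tx":0,"ty":0,"tz":0,"ax":0,"ay":0,"az":0,"jaw":1}]' &&
python3 -m jog '[{"tx":0,"ty":0,"tz":4,"ax":0,"ay":0,"az":0,"jaw":1},{"tx":0,"ty":0,"tz":4,"ax":0,"ay":0,"az":0,"jaw":1},{"tx":0,"ty":0,"tz":3,"ax":0,"ay":0,"az":0,"jaw":1},{"tx":0,"ty":0,"tz":2,"ax":0,"ay":0,"az":0,"jaw":1},{"tx":0,"ty":0,"tz":0,"ax":0,"ay":0,"az":0,"jaw":1}]'
```

```text
time_s: 10.9
eef_pos: [571.0, 297.5, 117.7]
ee_rot: [-0.0, 0.053, 0.999, -0.0]
force: [0.0, 0.2, -7.2]
grip_width: 0.217
grip_force: 69.2
time_s: 11.52
eef_pos: [571.1, 297.5, 105.2]
ee_rot: [-0.0, 0.053, 0.999, -0.0]
force: [0.7, 0.1, -7.7]
grip_width: 0.222
grip_force: 69.3
```

```bash
python3 -m jog '[{"tx":0,"ty":0,"tz":1.5,"ax":0,"ay":0,"az":0,"jaw":1},{"tx":0,"ty":0,"tz":1,"ax":0,"ay":0,"az":0,"jaw":1},{"tx":0,"ty":0,"tz":1,"ax":0,"ay":0,"az":0,"jaw":1},{"tx":0,"ty":0,"tz":0,"ax":0,"ay":0,"az":0,"jaw":1}]' && python3 -m jog '[{"tx":0,"ty":0,"tz":0.5,"ax":0,"ay":0,"az":0,"jaw":1},{"tx":0,"ty":0,"tz":0.5,"ax":0,"ay":0,"az":0,"jaw":1},{"tx":0,"ty":0,"tz":0,"ax":0,"ay":0,"az":0,"jaw":1}]'
```

```text
time_s: 12.02
eef_pos: [571.1, 297.5, 101.7]
ee_rot: [-0.0, 0.053, 0.999, -0.0]
force: [0.5, -1.4, -7.0]
grip_width: 0.217
grip_force: 69.3
time_s: 12.4
eef_pos: [571.1, 297.5, 100.8]
ee_rot: [-0.0, 0.053, 0.999, -0.0]
force: [0.4, -0.7, -7.2]
grip_width: 0.219
grip_force: 69.3
```

```bash
python3 -m jog '[{"tx":0,"ty":0,"tz":0.5,"ax":0,"ay":0,"az":0,"jaw":1},{"tx":0,"ty":0,"tz":0,"ax":0,"ay":0,"az":0,"jaw":1}]' && python3 -m jog '[{"tx":0,"ty":0,"tz":0.5,"ax":0,"ay":0,"az":0,"jaw":1},{"tx":0,"ty":0,"tz":0,"ax":0,"ay":0,"az":0,"jaw":1}]'
```

```text
time_s: 12.65
eef_pos: [571.2, 297.6, 100.6]
ee_rot: [0.0, 0.053, 0.999, 0.0]
force: [-0.1, 0.7, -2.9]
grip_width: 0.22
grip_force: 69.7
time_s: 12.9
eef_pos: [571.2, 297.6, 100.6]
ee_rot: [0.0, 0.053, 0.999, 0.0]
force: [-3.5, -1.4, 3.9]
grip_width: 0.22
grip_force: 70.6
```

The feet touched down at the expected height (TCP 100.6), and the tier's weight is now on the base. Next I open the jaws and rise.

```bash
python3 -m jog '[{"tx":0,"ty":0,"tz":0,"ax":0,"ay":0,"az":0,"jaw":0.2},{"tx":0,"ty":0,"tz":0,"ax":0,"ay":0,"az":0,"jaw":-0.4},{"tx":0,"ty":0,"tz":0,"ax":0,"ay":0,"az":0,"jaw":-1},{"tx":0,"ty":0,"tz":0,"ax":0,"ay":0,"az":0,"jaw":-1},{"tx":0,"ty":0,"tz":0,"ax":0,"ay":0,"az":0,"jaw":-1}]' &&
python3 -m jog '[{"tx":0,"ty":0,"tz":-5,"ax":0,"ay":0,"az":0,"jaw":-1},{"tx":0,"ty":0,"tz":-10,"ax":0,"ay":0,"az":0,"jaw":-1},{"tx":0,"ty":0,"tz":-25,"ax":0,"ay":0,"az":0,"jaw":-1},{"tx":0,"ty":0,"tz":-40,"ax":0,"ay":0,"az":0,"jaw":-1},{"tx":0,"ty":0,"tz":-40,"ax":0,"ay":0,"az":0,"jaw":-1}]'
python3 - <<'E'
from h import *
c=capture("scene");save(c,"s4");W=cloud(c);X,Y,Z=W[...,0],W[...,1],W[...,2]
hsv=cv2.cvtColor(c["color"],cv2.COLOR_RGB2HSV);n=np.hypot(X-572,Y-297)<150
m=(hsv[...,0]<22)&(hsv[...,1]>120)&n&(Z>65)&(Z<95)
p=W[m];t=p[np.abs(p[:,2]-np.percentile(p[:,2],80))<5];print(cv2.minAreaRect(p[:,:2].astype(np.float32)))
A=np.c_[t[:,:2]-t[:,:2].mean(0),np.ones(len(t))];print(np.linalg.lstsq(A,t[:,2],rcond=None)[0])
h=W[n&(Z>118)&(Z<134)&(np.hypot(X-572,Y-297)<70)];print("handle top",np.median(h[:,2]))
for nm,(x,y,a,b) in dict(green=(538,15,105,130),jar=(757,-154,75,95)).items():
    q=W[(np.hypot(X-x,Y-y)<90)&(Z>a)&(Z<b)];print(nm,cv2.minAreaRect(q[:,:2].astype(np.float32)))
c=cv2.imread("pics/s4.png");cv2.imwrite("pics/c4.png",cv2.resize(c[40:290,200:520],(800,600)))
E
```

```text
time_s: 13.52
eef_pos: [571.2, 297.6, 99.8]
ee_rot: [0.0, 0.053, 0.999, 0.0]
force: [1.1, -0.1, -0.0]
grip_width: 1.006
grip_force: 0.0
time_s: 14.15
eef_pos: [571.1, 297.5, 221.9]
ee_rot: [0.0, 0.053, 0.999, 0.0]
force: [0.5, -0.5, 0.0]
grip_width: 1.001
grip_force: 0.0
((572.16552734375, 298.005126953125), (160.729248046875, 215.65432739257812), 83.74517822265625)
[3.97341199e-04 2.10646692e-03 8.00678870e+01]
handle top 127.3076412742235
green ((538.6982421875, 13.52764892578125), (21.179672241210938, 110.40422058105469), 77.33807373046875)
jar ((773.7883911132812, -156.91993713378906), (56.82920455932617, 55.07499313354492), 88.37032318115234)
```

View pics/c4.png

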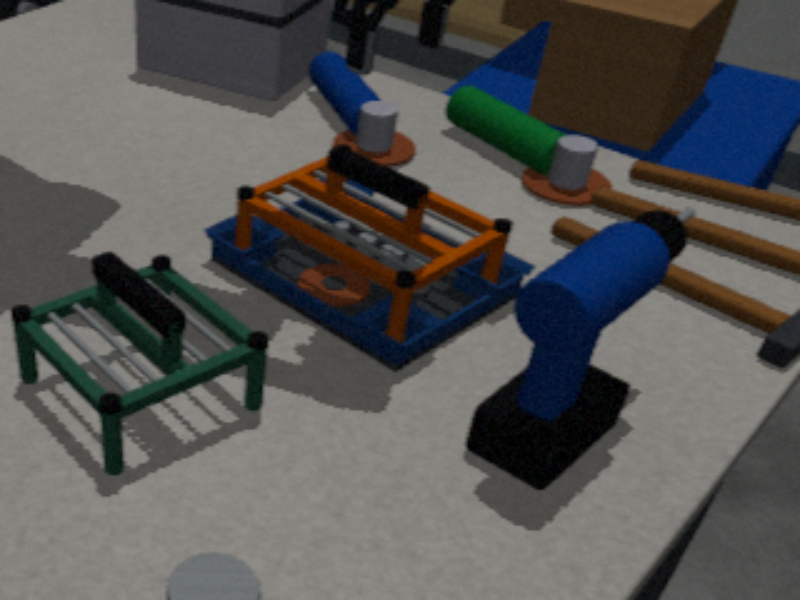

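The tier stands level with its posts down in the cups, at about (245,235), (400,310) and (492,255). The deck top is at 80.1 mm and the handle top at about 127.5 mm, which matches a seated tier. The gripper is clear, and the green tier and jar haven't moved.

```bash
python3 -c "
from rig import finish_job; print(finish_job())"
```

```text
the job is handed in; nothing more can be done
None
```

The orange tier is seated in the base's four cups (deck level at 80 mm, as expected), lowered in and let go at about 14 s; the green tier and jar were not touched, and the job is handed in.

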